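Set a button blank under the bench punch and mark it

TASK

Slide the wooden carrier flat along the bench, without lifting it, until the ring scribed on its bone button blank lies under the tip of the bench punch. Then push the punch's knob down until the tip meets the blank inside the ring, and let it spring fully back up. Leave the carrier lying there with the ring still under the tip, never push the punch down off the ring, and leave the other loose things on the bench where they are.

Things in the scene. Friction and masses are not known exactly. Their poses are not given: they have to be found in the camera images.
- carrier: Loose boxwood board, 95 (own x) by 150 (own y) by 22 mm thick, about 0.4 kg, flat on the bench; too wide to grasp across. Origin: centre of its underside, z up. A 60 mm bone disc is let into its +y half (centre at own y +35 mm), its top 24 mm above the bench; two brass screw heads at the plain -y end. It starts to the right (-y) of the punch, own y within 0.3 rad of world y.
- ring_mark (a point): Centre of the dark ring (14 mm inside diameter, with a dot at its centre) scribed on the bone disc: at the carrier's own x +10 mm, y +45 mm, 24 mm above its underside.
- punch_tip (a point): Lower end of the vertical steel punch rod (12 mm diameter, tapering to a 4 mm tip over the last 16 mm). Raised, it stands 36 mm above the bench, 12 mm above the bone disc.
- punch_knob (a point): Centre of the top of the punch's round wooden knob (50 mm diameter, flat 42 mm top), 178 mm straight above the tip; 214 mm above the bench when raised. The knob is free from above.
- punch (a joint): Travel of the punch in m: 0 raised, growing as the knob is pushed down, 0.022 at its stop. A spring lifts it again when released. Pushing it takes about 2.5 N at first and 5 N at 12 mm, where the tip meets the bone disc if the carrier is beneath.
- punch_stand: Fixed bench punch. Origin on the bench below the tip. Round the rod a boss of 38 mm diameter, 108 to 168 mm above the bench; from it an arm 30 mm wide, 126 to 160 mm up, runs along own +y to a column (48 mm diameter, 72 mm clamp) at own y 175 mm. Foot: 130 mm (x), own y 130 to 240 mm, 28 mm high. The bench from tip to foot is clear.
- button0: Loose four-holed bone button disc, 62 mm diameter, 9 mm thick; origin at the centre of its underside. Bystander.
- button1: Another such button disc. Bystander.
- button2: Another such button disc. Bystander.
- pewter_block: Loose grey pewter polishing block, 60 by 100 by 35 mm; origin at the centre of its underside. Bystander.
- horn_scoop: Loose brown horn scoop, about 190 mm long along own x, 60 mm wide, 32 mm high, bowl at +x; origin on the bench 12 mm behind the bowl. Bystander.
- burnisher: Loose boxwood burnisher, about 172 mm long along own x, 22 mm thick, handle at -x; origin on the bench near its middle. Bystander.
Not all that is in view belongs to the job. What is meant by the carrier is not orange or red, and is the larger of those in its own colour.

How it is judged:
By the outcome, as a careful person would: the job done as asked, in the order asked, and still so for the second after the job is handed in, with the robot touching nothing.
It also fails if it takes over 72 s, if anything falls off the work surface, if the arm or the gripper's body presses on something with over 40 N, if the wrist force passes 120 N, or if a joint passes its speed limit or range.

ROBOT

A 6-joint arm with a two-finger parallel gripper is mounted at the origin on the work surface. World frame = base frame: x ahead of the robot, y to its left, z up, the work surface at z = 0. Lengths are in mm, angles in rad, forces in N, time in s.
With the tool pointing down it reaches from about 350 to 975 mm from the base axis. Payload 7.1 kg.
Tool frame: the origin (TCP) lies on the front face of the gripper's body, between the roots of the fingers; the fingertips stand 80 mm ahead of it and the grasp point (between the pads) lies 61 mm ahead of it (env.tips_ahead is the distance from the TCP to the fingertips, in mm); z points along the fingers, y is the direction in which the jaws open and shut (so a half turn about z gives the same grasp; the last joint's range is limited). The gripper opens to 88 mm and grips with 3 to 60 N. Pads are 20 mm wide; open, the fingers measure 115 mm over their backs; the gripper's body (75 mm by 178 mm) begins 61 mm behind the grasp point.
Start: joints at [-1.134, 0.423, 1.63, -0, 1.089, -0.019], TCP at [275.127, -561.169, 302.675] pointing down, gripper open.
Joint ranges: [-3, 3], [-0.9, 2.11], [0.09, 2.58], [-1.31, 4.45], [0.11, 2.69], [-2.54, 2.54]. Speed limits (rad/s): [2.39, 2.39, 3.01, 3.14, 3.14, 3.14].

INTERFACE

Orientations are given as a unit quaternion [x, y, z, w].
In Python, from station import env, set_gripper, viewer, workorder gives the robot as it stands. Calls block until the motion is done:
- env.reach(position, orientation): joint-space move of the TCP to a pose.
- env.move_l(position, rot=None, rate=150, f_stop=None): straight line of the TCP; rot=None keeps the orientation; rate is the mean speed in mm/s. With f_stop (N) it stops when the force on the tool has changed by that much, and returns True; else False.
- env.move_joints(angles): joint-space move.
- set_gripper(opening): finger opening in mm; the grip force is fixed at half the most; returns when the fingers have stopped.
- env.hold(seconds).
- env.ik(position, orientation): joint angles nearest the present ones, or None.
- env.read_state(): the state.
- viewer.camera(name): name is "scene" or "top" or "wrist"; returns the picture (384x512x3 uint8, blue, green, red); there is no depth.
- viewer.camera_params(name): a dict with "fx", "fy", "cx", "cy" (pixels), "dist" ([k1, k2, p1, p2, k3] as OpenCV has them; the pictures are not rectified), "pose" (4x4, takes a point from camera to world coordinates); the wrist camera has in their place "tool_from_camera" (4x4, takes a point from camera to tool coordinates, whose origin is the TCP and whose axes are the flange's). Camera axes: x right, y up, looking along -z (the intrinsics and any distortion apply to the point x, -y, -z); pixel columns grow to the right and rows downward; lengths in mm; the calibration is good to about 2 mm. A picture is of the moment at which its call begins: read the wrist's pose just before it. camera_params takes no time and is no camera call.
A pose or a line that the arm cannot do raises env.IKError and nothing moves.
- workorder.sign_off(): hands the job in, once; it reports no verdict.
The state is a dict: "time_s": time; "qpos": joint angles; "dq": joint speeds; "tau": joint torques, N m; "tool_pos": TCP position; "orientation": TCP orientation; "force": force on the tool from outside, world axes, zero at the start; "wrist_torque": the same for the moment, N m; "width": finger opening in mm.
Only numpy, scipy, OpenCV 4.12 (cv2) and the standard library are available. Lean on these libraries where they do the work, as an engineer would, in place of code of your own. Each camera call takes 0.05 s, during which the arm holds its last target.

## Working session

There is one attempt and no reset: what is moved stays moved. The work goes in short steps, each a Python script; the robot and the scene stay as the last script left them, time stands still between calls to the robot, and variables do not carry over. Pictures are saved under pics/ and viewed, and the job is handed in when it is done.

```bash
ls; mkdir -p pics; python3 - <<'E'
from station import env, set_gripper, viewer, workorder
import cv2
for n in ["scene","top","wrist"]:
    cv2.imwrite(f"pics/a_{n}.png",viewer.camera(n)); p=viewer.camera_params(n); print(n,p)
s=env.read_state();print(s)
E
```

```text
pics
scene {'fx': 380.0701826231564, 'fy': 380.0701826231564, 'cx': 255.45521130397836, 'cy': 194.4782897248936, 'dist': array([-0.01831392,  0.        ,  0.        ,  0.        ,  0.        ]), 'pose': array([[-5.19053412e-01, -6.41523332e-01,  5.64828620e-01,
         1.14362910e+03],
       [ 8.54587899e-01, -3.76963735e-01,  3.57180437e-01,
         4.07404774e+02],
       [-1.62196778e-02,  6.68091428e-01,  7.43902390e-01,
         9.51011809e+02],
       [ 0.00000000e+00,  0.00000000e+00,  0.00000000e+00,
         1.00000000e+00]])}
top {'fx': 451.4670382982982, 'fy': 451.4670382982982, 'cx': 257.3460219832595, 'cy': 193.50023515684188, 'dist': array([-0.11068114,  0.        ,  0.        ,  0.        ,  0.        ]), 'pose': array([[-4.24885308e-03,  9.93822866e-01, -1.10896608e-01,
         3.84424363e+02],
       [-9.99969064e-01, -3.48845877e-03,  7.04991391e-03,
         8.94094060e+00],
       [ 6.61950741e-03,  1.10923131e-01,  9.93806944e-01,
         1.51447242e+03],
       [ 0.00000000e+00,  0.00000000e+00,  0.00000000e+00,
         1.00000000e+00]])}
wrist {'fx': 339.
[... 506 characters left out ...]
00,
         1.00000000e+00]])}
{'time_s': 0.15, 'qpos': array([-1.13400185e+00,  4.23687696e-01,  1.63047691e+00, -2.24456383e-05,
        1.08862308e+00, -1.89857794e-02]), 'dq': array([ 0.00147273, -0.00303383, -0.00324648, -0.00045047,  0.00177053,
       -0.00059648]), 'tau': array([ 2.35676362e-04, -5.44984281e+01, -2.73918843e+01,  6.44008233e-02,
        2.04047567e-02, -9.78294770e-05]), 'tool_pos': array([ 274.98976592, -560.88746742,  302.08098724]), 'orientation': array([ 9.74143880e-01,  2.25927741e-01, -1.33641812e-04, -5.82463642e-04]), 'force': array([0.09756781, 1.1805319 , 0.33761951]), 'wrist_torque': array([0.02665109, 0.01839352, 0.00419588]), 'width': 87.96094649086767}
```

View pics/a_scene.png

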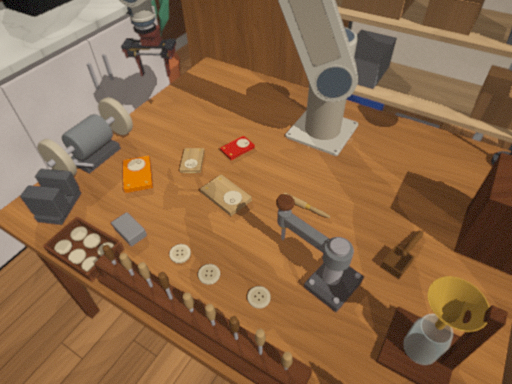

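View pics/a_top.png

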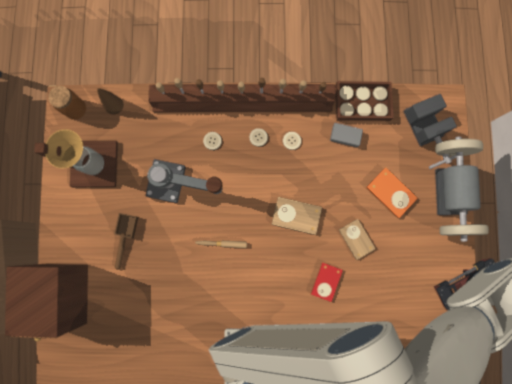

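View pics/a_wrist.png

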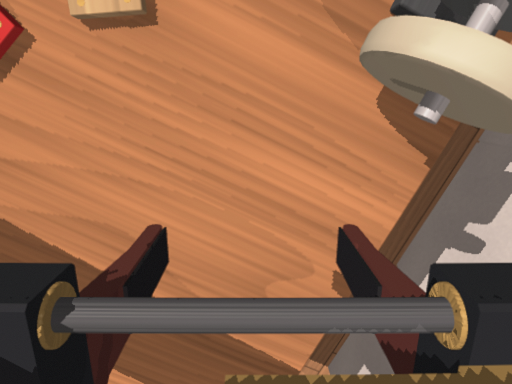

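The carrier is the larger wooden board: top (297,215), scene (226,195). The smaller wooden board at top (357,238) is a decoy. The punch knob is at top (215,185), scene (286,202). I'll measure them next.

```bash
cat > h.py <<'E'
from station import env, set_gripper, viewer, workorder
import cv2, numpy as np
from scipy.spatial.transform import Rotation as R
def campose(n,st=None):
    p=viewer.camera_params(n)
    if n!="wrist": return p,p["pose"]
    T=np.eye(4);T[:3,:3]=R.from_quat(st["orientation"]).as_matrix();T[:3,3]=st["tool_pos"]
    return p,T@p["tool_from_camera"]
def ray(n,uv,st=None):
    p,T=campose(n,st)
    K=np.array([[p["fx"],0,p["cx"]],[0,p["fy"],p["cy"]],[0,0,1]])
    q=cv2.undistortPoints(np.array(uv,float).reshape(-1,1,2),K,p["dist"]).reshape(-1,2)
    d=np.c_[q[:,0],-q[:,1],-np.ones(len(q))]@T[:3,:3].T
    return T[:3,3],d
def plane(n,uv,z,st=None):
    o,d=ray(n,uv,st); return o+d*((z-o[2])/d[:,2])[:,None]
def proj(n,X,st=None):
    p,T=campose(n,st);K=np.array([[p["fx"],0,p["cx"]],[0,p["fy"],p["cy"]],[0,0,1]])
    c=(np.atleast_2d(X)-T[:3,3])@T[:3,:3]; c=c*[1,-1,-1]
    return cv2.projectPoints(c.reshape(-1,1,3),np.zeros(3),np.zeros(3),K,p["dist"])[0].reshape(-1,2)
E
python3 - <<'E'
from h import *
im=cv2.imread("pics/a_top.png");cv2.imwrite("pics/b_top.png",cv2.resize(im[120:270,140:340],None,fx=4,fy=4,interpolation=cv2.INTER_CUBIC))
im=cv2.imread("pics/a_scene.png");cv2.imwrite("pics/b_scene.png",cv2.resize(im[165:315,180:380],None,fx=4,fy=4,interpolation=cv2.INTER_CUBIC))
E
```

```text
(no output)
```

View pics/b_top.png

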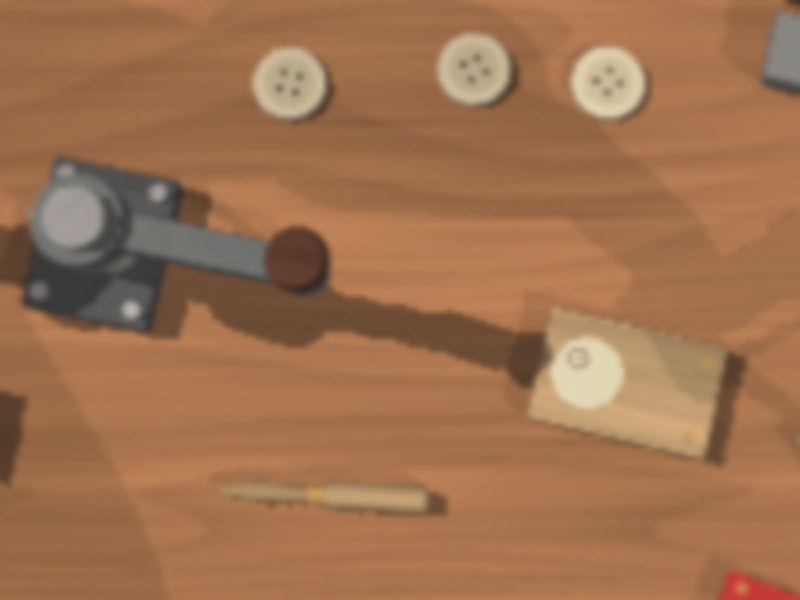

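View pics/b_scene.png

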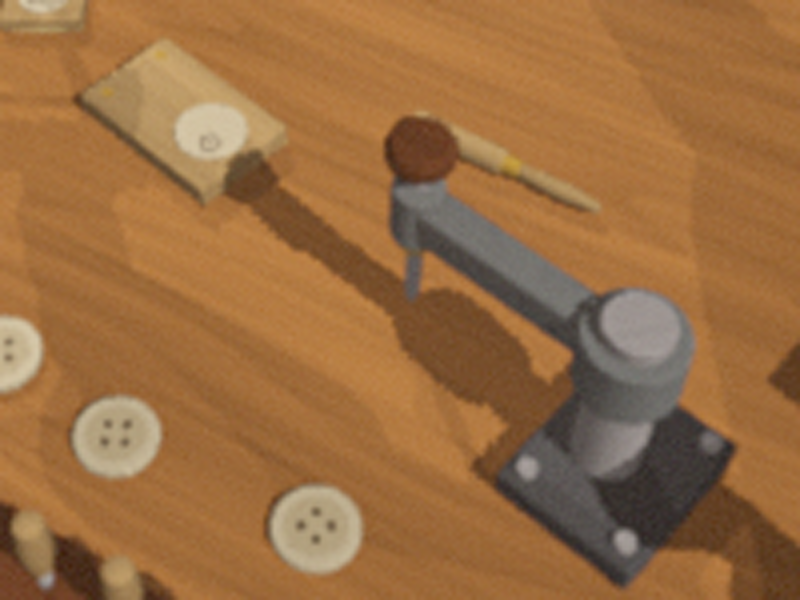

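Top crop: ring at (578,357), board corners (555,308), (727,350), (707,460) and (530,415), knob (297,257). Scene crop: ring (210,142), tip (411,298), and the knob's top about (424,140).

```bash
python3 - <<'E'
from h import *
np.set_printoptions(precision=1,suppress=True)
t=lambda L:(np.array(L,float)+.5)/4-.5+[140,120]
s=lambda L:(np.array(L,float)+.5)/4-.5+[180,165]
c=plane("top",t([[555,308],[727,350],[707,460],[530,415]]),22);print("corners",c[:,:2].tolist(),[np.linalg.norm(c[i]-c[(i+1)%4]) for i in range(4)])
print("cen",c.mean(0), "yaw of +y axis from y:",[np.arctan2(-(a-b)[0],(a-b)[1]) for a,b in((c[0],c[1]),(c[3],c[2]))])
print("ring top/scene",plane("top",t([[578,357]]),24),plane("scene",s([[210,142]]),24))
print("disc top/scene",plane("top",t([[588,372]]),24),plane("scene",s([[211,131]]),24))
print("screws top",plane("top",t([[705,363],[690,436]]),22))
print("knob top",plane("top",t([[297,257]]),210),"scene",plane("scene",s([[424,140]]),214))
print("tip scene",plane("scene",s([[411,298]]),36))
print("column top ",plane("top",t([[72,216]]),200))
print("buttons",plane("top",t([[290,82],[475,69],[608,82]]),9),"burn",plane("top",t([[225,490],[427,500]]),11))
E
```

```text
corners [[540.2639100269726, -71.5393640979412], [504.61940759471764, -214.42566861202104], [413.5190624660808, -196.16194816259826], [451.4540363327619, -50.06575581573177]] [np.float64(147.265157356835), np.float64(92.91305810924214), np.float64(150.9409144682726), np.float64(91.36908403962151)]
cen [ 477.5 -133.    22. ] yaw of +y axis from y: [np.float64(-0.24447092271531817), np.float64(-0.25404723032165233)]
ring top/scene [[499.2 -90.1  24. ]] [[499.1 -90.1  24. ]]
disc top/scene [[486.7 -98.3  24. ]] [[488.8 -96.   24. ]]
screws top [[ 493.9 -195.9   22. ]
 [ 433.4 -182.4   22. ]]
knob top [[558.7 126.3 210. ]] scene [[559.9 129.7 214. ]]
tip scene [[559.  127.1  36. ]]
column top  [[591.3 294.2 200. ]]
buttons [[ 735.9  151.6    9. ]
 [ 746.6   -6.1    9. ]
 [ 735.1 -119.4    9. ]] burn [[390.5 203.   11. ]
 [381.9  35.4  11. ]]
```

Both views put the ring at (499,-90) and the tip at (559,127), and the sizes agree with those given. I'll push from the -y end with the two fingers spread, and stop short for a look.

```bash
cat >> h.py <<'E'
def quat(a): # tool x at angle a in world xy, tool z down
    x=np.array([np.cos(a),np.sin(a),0]);z=np.array([0,0,-1.]);return R.from_matrix(np.c_[x,np.cross(z,x),z]).as_quat()
E
python3 - <<'E'
from h import *
np.set_printoptions(precision=2,suppress=True)
yaw=-0.25; yd=np.array([np.sin(.25),np.cos(.25),0]);q=quat(np.pi/2+yaw)
c=np.array([477.8,-132,0.])
d=np.array([559.3-499.2,127.3-90.1*-1,0]); 
p0=c-yd*103
set_gripper(60)
env.reach((p0+[0,0,180]).tolist(),q)
env.move_l((p0+[0,0,86]).tolist(),rate=100)
s=env.read_state();print(s["time_s"],s["tool_pos"],s["width"],s["force"],s["qpos"])
st=s;cv2.imwrite("pics/c_wrist.png",viewer.camera("wrist"));cv2.imwrite("pics/c_scene.png",viewer.camera("scene"))
E
```

```text
3.325 [ 452.64 -231.98   86.43] 59.90536696463964 [ 0.09 -0.5  -0.44] [-0.5   0.62  1.99  0.    0.54 -0.25]
```

View pics/c_wrist.png

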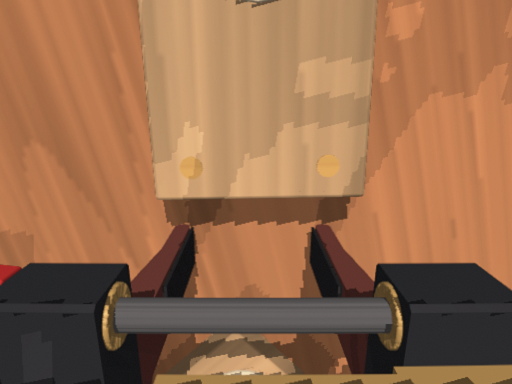

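View pics/c_scene.png

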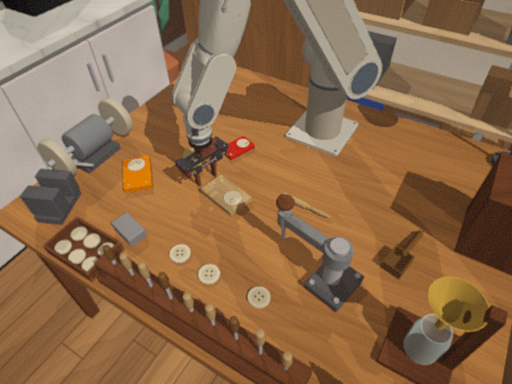

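The wrist view shows the end edge from about (156,197) to (364,194), square in front of the fingers. Now the push to about 30 mm short.

```bash
python3 - <<'E'
from h import *
np.set_printoptions(precision=2,suppress=True)
st=env.read_state()
e=plane("wrist",[[156,197],[364,194]],22,st);v=e[1]-e[0];print(e,np.linalg.norm(v),"yaw",np.arctan2(v[1],v[0]),"mid",e.mean(0)+75*np.array([np.sin(.25),np.cos(.25),0]))
d=np.array([60.1,217.4,0]);L=np.linalg.norm(d);u=d/L
p=np.array(st["tool_pos"]); gap=103-75-10
t=p+u*(gap+L-30);t[2]=86
env.move_l(t.tolist(),rate=70)
s=env.read_state();print(s["time_s"],s["tool_pos"],s["force"])
env.hold(.2)
st=env.read_state();w=viewer.camera("wrist");cv2.imwrite("pics/d_wrist.png",w)
im=viewer.camera("scene");cv2.imwrite("pics/d_scene.png",cv2.resize(im[165:315,180:380],None,fx=4,fy=4,interpolation=cv2.INTER_CUBIC))
im=viewer.camera("top");cv2.imwrite("pics/d_top.png",cv2.resize(im[120:270,140:340],None,fx=4,fy=4,interpolation=cv2.INTER_CUBIC))
E
```

```text
[[ 417.42 -192.54   22.  ]
 [ 508.37 -214.33   22.  ]] 93.51986434001175 yaw -0.23520890137524164 mid [ 481.45 -130.77   22.  ]
6.625 [509.58 -26.23  86.03] [-0.3  -1.1  -0.97]
```

View pics/d_wrist.png

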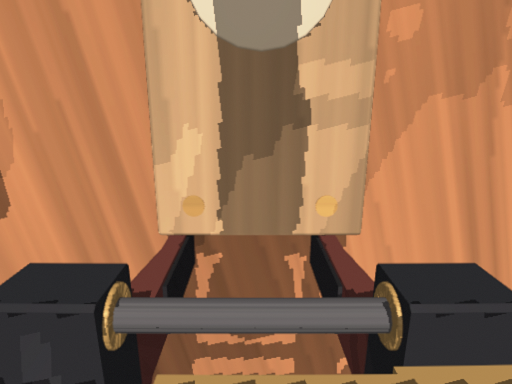

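View pics/d_scene.png

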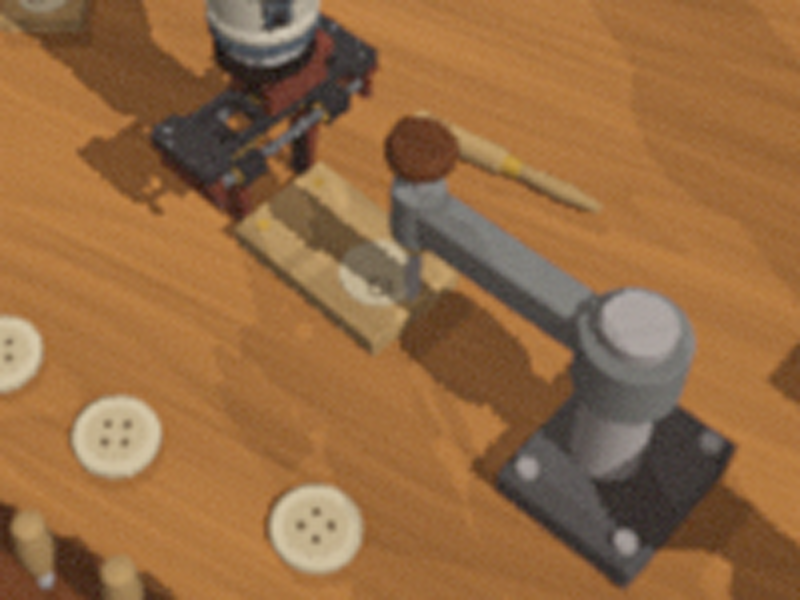

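View pics/d_top.png

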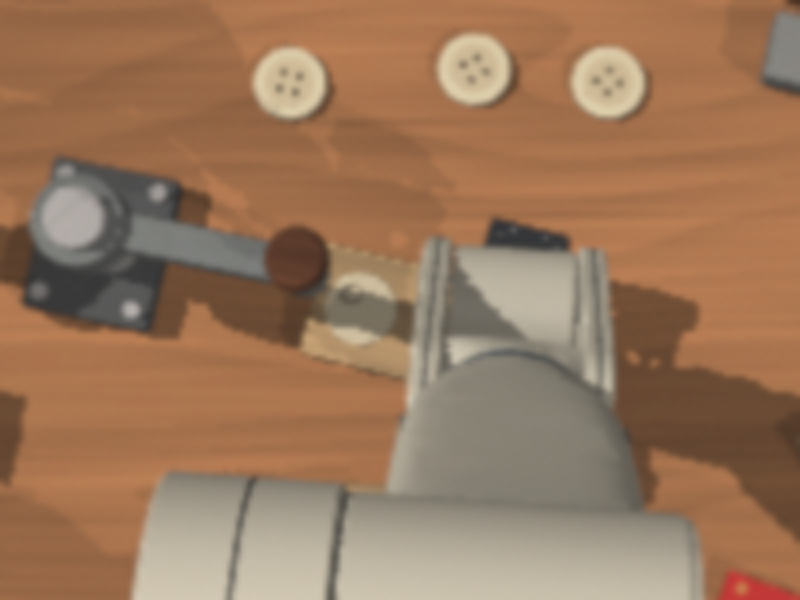

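The carrier now sits square against the fingers (wrist edge at row 234, columns 158 to 362). The ring is at scene crop (377,286), top crop (350,293).

```bash
python3 - <<'E'
from h import *
np.set_printoptions(precision=2,suppress=True)
t=lambda L:(np.array(L,float)+.5)/4-.5+[140,120]
s=lambda L:(np.array(L,float)+.5)/4-.5+[180,165]
st=env.read_state()
print("ring",plane("top",t([[350,293]]),24),plane("scene",s([[377,286]]),24))
yd=np.array([np.sin(.25),np.cos(.25),0]);xd=np.array([yd[1],-yd[0],0])
e=plane("wrist",[[158,234],[362,234]],22,st);print(e,np.linalg.norm(e[1]-e[0]),"ring wrist",e.mean(0)+120*yd+10*xd)
print(st["tool_pos"])
im=viewer.camera("scene");cv2.imwrite("pics/e_scene.png",cv2.resize(im[215:255,255:305],None,fx=14,fy=14,interpolation=cv2.INTER_CUBIC))
E
```

```text
ring [[553.19  98.77  24.  ]] [[554.64  96.36  24.  ]]
[[469.62  -3.77  22.  ]
 [561.01 -27.11  22.  ]] 94.3209032690304 ring wrist [554.7   98.36  22.  ]
[509.58 -26.22  86.01]
```

View pics/e_scene.png

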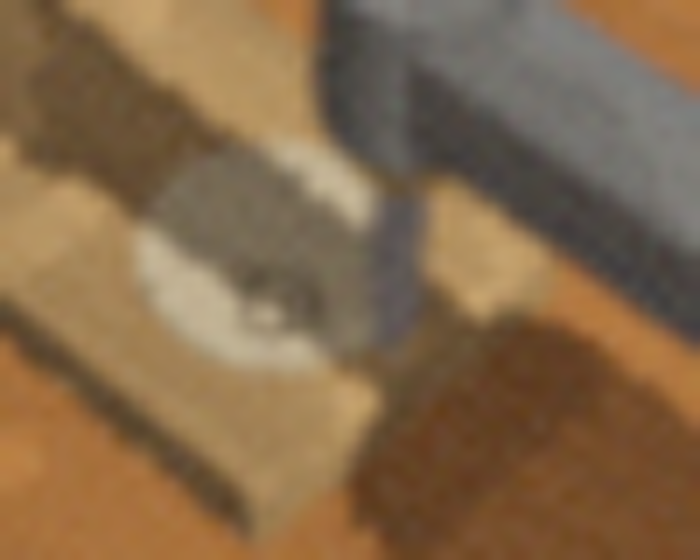

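Relative offsets from the ring to the tip are (4.4,30.7) from scene and (5.5,27.5) from top. I'll push (4.6,27) and re-check, leaning slightly short.

```bash
python3 - <<'E'
from h import *
np.set_printoptions(precision=2,suppress=True)
p=np.array(env.read_state()["tool_pos"]);t=p+[4.6,27,0];t[2]=86
env.move_l(t.tolist(),rate=40);env.hold(.2)
s=env.read_state();print(s["time_s"],s["tool_pos"],s["force"])
cv2.imwrite("pics/f_wrist0.png",viewer.camera("wrist"))
im=viewer.camera("scene");cv2.imwrite("pics/f_scene.png",cv2.resize(im[215:255,255:305],None,fx=14,fy=14,interpolation=cv2.INTER_CUBIC))
# back off and up for an oblique wrist view
yd=np.array([np.sin(.25),np.cos(.25),0])
b=t-yd*40; env.move_l(b.tolist(),rate=80)
s=env.read_state();
# tilt so camera looks forward at the tip
Rm=R.from_quat(quat(np.pi/2-.25)); 
for tilt in (0.6,0.5,0.4):
  for back in (180,210,240):
    pos=np.array([559.3,127.3,0])-yd*back+[0,0,200]
    q=(Rm*R.from_euler("y",tilt)).as_quat()
    # camera axis direction
    zt=R.from_quat(q).apply([0,0,1]); j=env.ik(pos.tolist(),q)
    f={"orientation":q,"tool_pos":pos}
    print(tilt,back,zt,j,proj("wrist",[559,127,36],f))
E
```

```text
8.0583 [514.17   0.66  86.01] [-0.01 -1.03  0.1 ]
0.6 180 [ 0.14  0.55 -0.83] [-0.37  0.48  1.96  0.77  0.94 -0.66] [[252.74 117.31]]
0.6 210 [ 0.14  0.55 -0.83] [-0.42  0.49  1.96  0.74  0.97 -0.69] [[252.72  89.73]]
0.6 240 [ 0.14  0.55 -0.83] [-0.48  0.49  1.94  0.71  1.   -0.72] [[252.71  63.86]]
0.5 180 [ 0.12  0.46 -0.88] [-0.33  0.46  1.96  0.67  0.88 -0.55] [[252.77  90.69]]
0.5 210 [ 0.12  0.46 -0.88] [-0.39  0.46  1.96  0.65  0.91 -0.59] [[252.75  60.78]]
0.5 240 [ 0.12  0.46 -0.88] [-0.44  0.47  1.95  0.62  0.93 -0.63] [[252.74  32.31]]
0.4 180 [ 0.1   0.38 -0.92] [-0.29  0.44  1.96  0.55  0.84 -0.43] [[252.8   62.51]]
0.4 210 [ 0.1   0.38 -0.92] [-0.35  0.44  1.96  0.54  0.86 -0.48] [[252.79  29.63]]
0.4 240 [ 0.1   0.38 -0.92] [-0.41  0.45  1.95  0.52  0.88 -0.52] [[252.79  -2.16]]
```

View pics/f_scene.png

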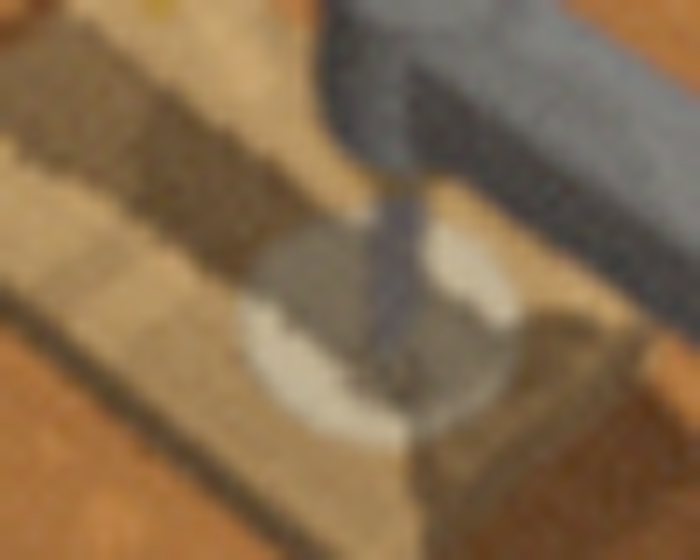

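View pics/f_wrist0.png

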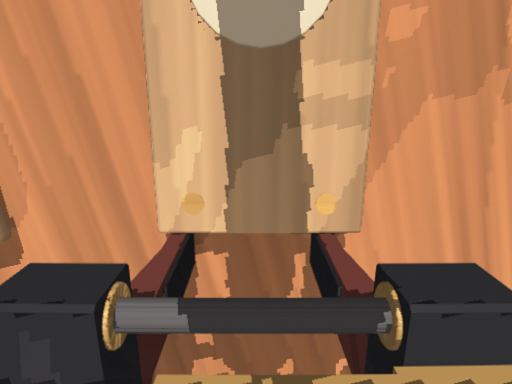

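The scene crop shows the ring close under the tip, near (388,375), but blurred. I'll take a closer oblique wrist view.

```bash
python3 - <<'E'
from h import *
yd=np.array([np.sin(.25),np.cos(.25),0])
p=np.array(env.read_state()["tool_pos"]); env.move_l((p+[0,0,80]).tolist(),rate=150)
q=(R.from_quat(quat(np.pi/2-.25))*R.from_euler("y",.6)).as_quat()
env.reach((np.array([559.3,127.3,200])-yd*180).tolist(),q);env.hold(.2)
st=env.read_state();im=viewer.camera("wrist");print(st["time_s"],st["tool_pos"],st["orientation"].tolist())
np.savez("g.npz",tool_pos=st["tool_pos"],orientation=st["orientation"])
cv2.imwrite("pics/g_wrist.png",im);cv2.imwrite("pics/g_zoom.png",cv2.resize(im[80:180,190:310],None,fx=6,fy=6,interpolation=cv2.INTER_CUBIC))
E
```

```text
10.4833 [514.53278689 -46.32992316 199.677007  ] [0.7542239789646152, 0.5865353233548162, 0.23269022758455443, -0.1815978028459961]
```

View pics/g_wrist.png

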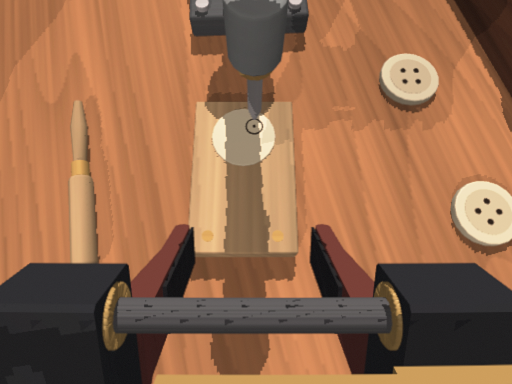

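View pics/g_zoom.png

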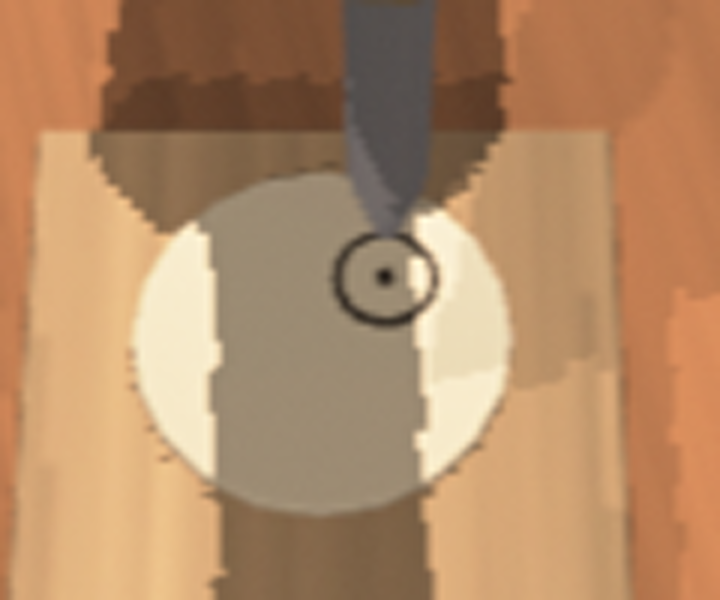

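Clear view: ring dot at zoom (385,276), and the tip's end disc centred near (393,231) with its lower edge at row 237.

```bash
python3 - <<'E'
from h import *
np.set_printoptions(precision=2,suppress=True)
st=dict(np.load("g.npz"))
g=lambda L:(np.array(L,float)+.5)/6-.5+[190,80]
r=plane("wrist",g([[385,276]]),24,st);t=plane("wrist",g([[393,231]]),36,st);print(r,t,t-r)
v=(t-r)[0];print("along",v[:2]@[np.sin(.25),np.cos(.25)],"across",v[:2]@[np.cos(.25),-np.sin(.25)])
print("ring rows px size check",np.ptp(plane("wrist",g([[336,276],[436,276]]),24,st),axis=0))
print("if tip dropped, tip px:",(proj("wrist",t*[1,1,0]+[0,0,24],st)-[190,80]+.5)*6-.5)
E
```

```text
[[558.77 125.5   24.  ]] [[560.13 126.05  36.  ]] [[ 1.36  0.56 12.  ]]
along 0.8757630004796807 across 1.182096683481317
ring rows px size check [15.35  3.91  0.  ]
if tip dropped, tip px: [[392.46 271.14]]
```

The ring is 1.5 mm off the tip, well inside the roughly 5 mm slack. Now I'll press the knob with closed fingers.

```bash
python3 - <<'E'
from h import *
np.set_printoptions(precision=2,suppress=True)
p=np.array(env.read_state()["tool_pos"]); env.move_l((p+[0,0,180]).tolist(),rate=200)
set_gripper(0)
q=quat(np.pi/2-.25);k=np.array([559.6,126.5,0])
print(env.ik((k+[0,0,340]).tolist(),q))
env.reach((k+[0,0,360]).tolist(),q)
env.move_l((k+[0,0,302]).tolist(),rate=80);env.hold(.3)
s=env.read_state();f0=s["force"];print(s["time_s"],s["tool_pos"],f0)
cv2.imwrite("pics/h_scene.png",viewer.camera("scene")[120:320,160:400])
for tgt,fs in ((288,8),(277,9)):
    hit=env.move_l((k+[0,0,tgt]).tolist(),rate=12,f_stop=fs)
    s=env.read_state();print(hit,s["time_s"],s["tool_pos"],s["force"]-f0)
    if hit: break
env.hold(.2);s=env.read_state();print(s["tool_pos"],s["force"]-f0)
cv2.imwrite("pics/h_scene2.png",viewer.camera("scene")[120:320,160:400])
E
python3 -c "
import cv2,numpy as np
a=[cv2.resize(cv2.imread(f'pics/h_scene{i}.png'),None,fx=1.66,fy=2.5) for i in ('','2')]
cv2.imwrite('pics/h2.png',np.hstack(a))"
```

```text
[ 0.2   0.31  1.71 -0.    1.12  0.45]
14.5583 [559.71 126.58 302.4 ] [ 0.26  0.33 -0.27]
False 15.925 [559.59 126.5  288.11] [-2.53 -1.67  3.91]
True 16.525 [559.63 126.52 282.16] [-2.69 -0.28  8.29]
[559.61 126.51 282.23] [-2.86 -0.56  8.07]
```

View pics/h2.png

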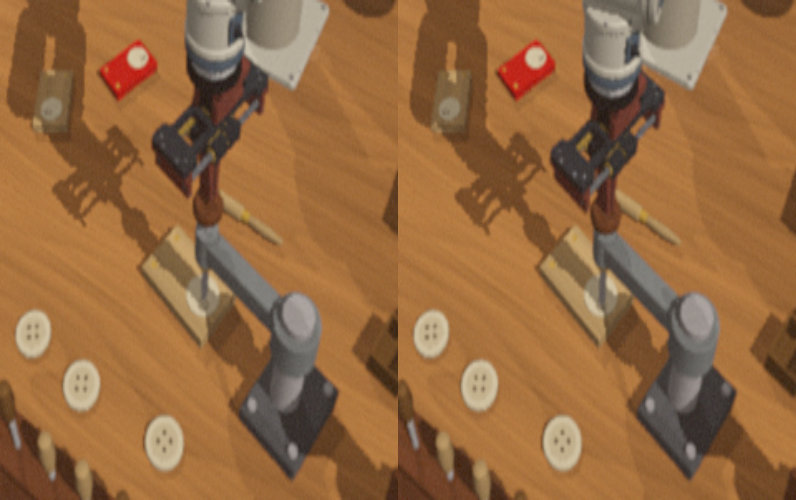

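The travel is 11.8 mm at 8 N, so the tip is probably touching. I'll press slightly harder to be sure, then release.

```bash
python3 - <<'E'
from h import *
np.set_printoptions(precision=2,suppress=True)
s=env.read_state();f0=s["force"];k=np.array([559.6,126.5,0])
hit=env.move_l((k+[0,0,279]).tolist(),rate=8,f_stop=8)
s=env.read_state();print(hit,s["time_s"],s["tool_pos"],s["force"],s["force"]-f0)
env.hold(.2);s=env.read_state();print(s["tool_pos"],s["force"])
for z in (290,296,310,380):
    env.move_l((k+[0,0,z]).tolist(),rate=25 if z<310 else 120);s=env.read_state();print(s["tool_pos"],s["force"])
yd=np.array([np.sin(.25),np.cos(.25),0])
q=(R.from_quat(quat(np.pi/2-.25))*R.from_euler("y",.6)).as_quat()
env.reach((np.array([559.3,127.3,380])-yd*180).tolist(),q)
env.move_l((np.array([559.3,127.3,200])-yd*180).tolist(),rate=150);env.hold(.3)
st=env.read_state();im=viewer.camera("wrist");print(st["time_s"])
np.savez("i.npz",tool_pos=st["tool_pos"],orientation=st["orientation"])
cv2.imwrite("pics/i_zoom.png",cv2.resize(im[80:180,190:310],None,fx=6,fy=6,interpolation=cv2.INTER_CUBIC))
cv2.imwrite("pics/i_scene.png",viewer.camera("scene"))
E
```

```text
True 17.025 [559.61 126.51 282.14] [-1.86 -0.16  8.12] [0.44 0.03 0.92]
[559.61 126.51 282.23] [-1.63 -0.79  6.88]
[559.63 126.5  290.  ] [-0.42 -0.16  2.77]
[559.44 126.45 295.83] [-0.42  0.48 -0.26]
[559.93 126.58 310.43] [ 0.31  0.45 -0.25]
[559.2  126.43 379.26] [ 0.52  0.3  -0.24]
21.55
```

View pics/i_zoom.png

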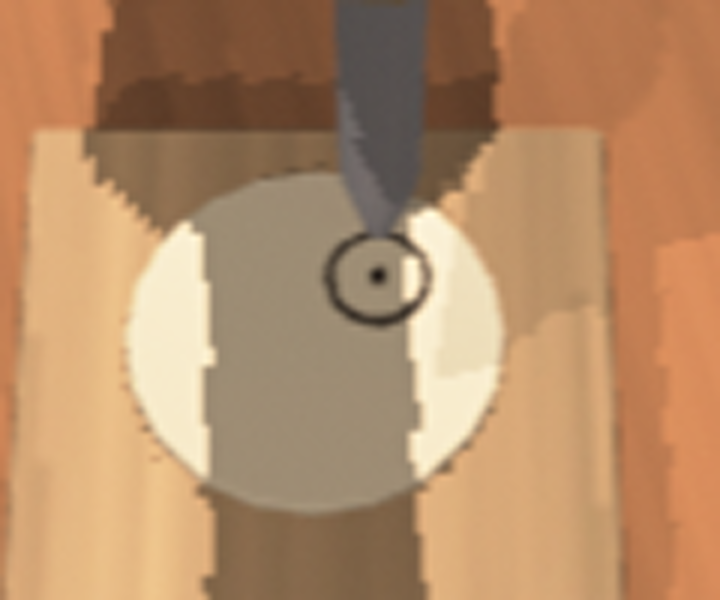

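View pics/i_scene.png

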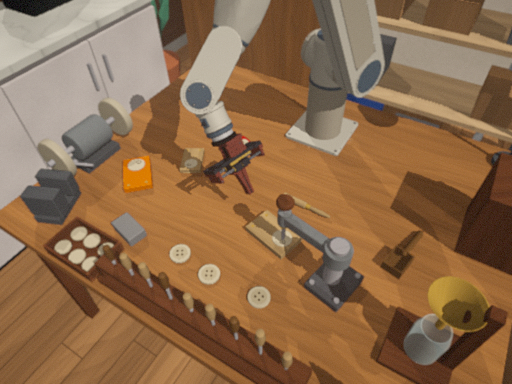

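After release the ring dot (378,275) still sits under the tip (380,236), and the rod is back at its raised height. Both presses stopped rigidly at the same height, z=282.15, or 11.85 mm of travel. Each stop needed a force change of more than 8 N, which the spring alone can't give, so the tip met the blank.

```bash
python3 - <<'E'
from h import *
np.set_printoptions(precision=2,suppress=True)
st=dict(np.load("i.npz"))
g=lambda L:(np.array(L,float)+.5)/6-.5+[190,80]
r=plane("wrist",g([[378,275]]),24,st);t=plane("wrist",g([[380,231]]),36,st);print(r,t,t-r)
a=cv2.imread("pics/a_scene.png");b=cv2.imread("pics/i_scene.png")
for n,(x,y) in dict(b0=(180,254),b1=(209,274),b2=(259,297),block=(128,229),burn=(310,207),scoop=(400,256)).items():
    s=np.s_[y-14:y+14,x-18:x+18];print(n,cv2.absdiff(a[s],b[s]).mean())
workorder.sign_off();print(env.read_state()["time_s"])
E
```

```text
[[558.85 125.52  24.  ]] [[559.3  126.14  36.  ]] [[ 0.45  0.62 12.  ]]
b0 3.561177248677249
b1 12.116402116402117
b2 2.7628968253968256
block 2.254298941798942
burn 2.760251322751323
scoop 4.716269841269841
the job is handed in; nothing more can be done
the job is handed in; nothing more can be done
```

```bash
python3 - <<'E'
import cv2,numpy as np
for f in("a","i"):
    im=cv2.imread(f"pics/{f}_scene.png")[255:292,190:230]
    m=(im.min(2)>110).astype(np.uint8);M=cv2.moments(m,True);print(f,M["m10"]/M["m00"],M["m01"]/M["m00"],m.sum(),im.mean())
E
```

```text
a 18.815047021943574 18.836990595611287 319 119.31711711711712
i 18.688235294117646 18.597058823529412 340 130.48288288288288
```

The job is done and handed in, with about 22 s of the 72 s on the robot's clock.

**What I did:** I slid the carrier about 225 mm along the bench, pushing its plain end with two spread fingers and never lifting it. With the fingers closed I then pressed the punch knob and let it rise fully before moving clear.

**Last checks:**
- **Ring under the tip:** the final wrist view puts the ring's centre 0.8 mm from the tip axis. It was 1.5 mm in the view before the press; the slack is about 5 mm.
- **Punch contact:** the knob stopped rigidly after about 11.8 mm on both presses, with 7–8 N steady force. The spring alone would give about 5 N, so I take it that the tip met the blank. I didn't see the contact itself in a picture.
- **Second press:** I pressed a little harder without releasing first. It stopped at once at the same height.
- **Spring back:** the force on the tool fell to zero as the knob was released, and the rod looks fully raised in the picture.
- **Other loose things:** they look unmoved in the scene camera. Button1's patch differed more in brightness than the rest. Its centre moved only about 0.3 pixel, so I put that down to shadow; I checked this after handing in.

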